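# Reseat the crooked lid of an eyelet dish

## Robot

A 7-joint arm with a two-finger parallel gripper is mounted at the origin on a cart in front of the work surface, level with it; the furniture and walls round the work are solid. World frame = base frame: x ahead of the robot, y to its left, z up, the work surface at z = 0. Lengths are in m, angles in rad, forces in N, time in s.
With the tool pointing down it reaches from about 0.35 to 0.9 m from the base axis. Payload 19.9 kg.
Tool frame: the origin (TCP) lies midway between the tips of the shut fingers; the grasp point (between the pads) lies 19 mm behind it; x points along the fingers, y is the direction in which the jaws open and shut, and the axes are right-handed (so a half turn about x gives the same grasp; the last joint's range is limited). The gripper opens to 94 mm and grips with 3 to 60 N. Pads are 16 mm wide; open, the fingers measure 119 mm over their backs; the gripper's body (75 mm by 177 mm) begins 78 mm behind the grasp point.
Start: joints at [-1.23, 0.417, -0.01, 1.614, 0.005, 1.111, -0.053], TCP at [0.233, 0.58, 0.205] pointing down, gripper open.
Joint ranges: [-2.81, 2.81], [-0.39, 2.02], [-1.27, 1.25], [0.06, 2.57], [-1.19, 4.33], [0.19, 2], [-2.82, 2.82]. Speed limits (rad/s): [1.89, 1.89, 2.39, 2.39, 3.01, 3.01, 3.01].

## Interface

Orientations are given as a unit quaternion [w, x, y, z].
In Python, from workcell import ctrl gives the robot as it stands.
- The arm moves only by the shell command python3 -m handwheel 'ROWS'. ROWS is JSON, a list of rows, each a list of 7 numbers: the shift along the world's x, y, z in m, then the turn, a rotation vector about the world's x, y, z in rad, then the opening, from 0 (shut) to 1 (fully open). A call has 1 to 10 rows; each row is the pose to reach, as a shift and turn from the pose measured when the call began; what a row does not reach only later rows make up. A row lasts 1/8 s, in which the tool goes at most 62.5 mm and 10.7 degrees, less where a joint would pass 70% of its speed; a pose out of reach is approached as far as the arm can. A call with a gripper value outside its range is refused whole. The fingers move at their own pace and stop on an object; the grip force is fixed at half the most. Time passes only in rows, so rows that repeat a pose let the fingers close. It gives the time, the measured TCP pose, the force and the opening at its end, in the units of the state.
- ctrl.state(): the state, without advancing time (a new reading comes with each control period).
- ctrl.grab_frame(name): name is "scene" or "top"; returns a dict with "pixels" (420x560x3 uint8, red, green, blue), "z_map" (420x560 float32, m along the optical axis (not along the pixel's ray), 0 where there is no reading), "vertical_fov" (degrees; the focal length in pixels is half the picture's height over the tangent of half this angle, whatever the lens; pixels are square), "cx", "cy" (the principal point, pixels), "k1" (the pictures are not rectified: a ray, as slopes to the right and down, at radius r is drawn at 1 + k1 r^2 times it, then the intrinsics apply), "T" (4x4, takes a point from camera to world coordinates). Camera axes: x right, y up, looking along -z (the intrinsics and any distortion apply to the point x, -y, -z); pixel columns grow to the right and rows downward; lengths in m; the calibration is good to about 2 mm. A picture is of the moment at which its call begins.
- ctrl.job_done(): hands the job in, once; it reports no verdict.
The state is a dict: "time_s": time; "q": joint angles; "dq": joint speeds; "tau": joint torques, N m; "position": TCP position; "orientation": TCP orientation; "force": force on the tool from outside, world axes, zero at the start; "moment": the same for the moment, N m; "gripper_width": finger opening in m.
Only numpy, scipy, OpenCV 4.12 (cv2) and the standard library are available. Lean on these libraries where they do the work, as an engineer would, in place of code of your own. Each camera call takes 0.05 s, during which the arm holds its last target. There are 200 camera calls.

## Task

Two flat metal eyelet dishes stand on the bench; one has its lid on crooked, riding up on the rim under its upright grip. Take that lid by the grip, raise it edge first - tip the grip side up to a clear slant, a good ten degrees or more, while the far edge stays down - then lift the whole lid just clear of the dish, a centimetre or two, and set it back centred so that it sits level and fully down, then let go. Do not fling or drop the lid, do not shove its dish about, and leave the other, properly closed dish alone.

Things in the scene. Friction and masses are not known exactly. Their poses are not given: they have to be found in the camera images.
- lid: the crooked bright steel lid, loose, 110 mm across: top 2.5 mm thick, skirt 8 mm deep, 104 mm inside. Origin on its axis at the skirt's lower edge, z up (top face at z = 10.5). On top stands a dark wooden grip block, 10 (x) by 24 (y) by 28 mm high, centred at x = -44, y = 0, from z = 10.5 to 38.5 mm. At the start it leans 5 degrees, grip side high, shifted 8 mm to its +x
- lid_far (a point): the lower edge of the lid's skirt opposite the grip (lid frame x = +55, y = 0, z = 0 mm); 12 mm above the bench at the start, 14 mm when seated. At the start the skirt under the grip stands on the dish's rim and the lid's top rests on the far rim (at lid x = +37, z = 8 mm)
- dish: the round dark steel dish under the crooked lid: 92 mm across, rim 22 mm high, wall 4 mm, 0.6 kg, loose on the bench. Origin at the centre of its underside, z up. A properly seated lid has its origin 14 mm above this point, with 6 mm of play all round
- spare_dish: the bystander: a dish of the same make and size, its lid (same grip) level and properly closed, standing to the left or right of the other; dish and lid are one piece, 0.6 kg. Origin at the centre of its underside
Mind the look-alikes: they are no part of the job. Leave any pink look-alike of the lid alone.

How it is judged:
On the way, in this order (a step that is already met when the one before it is completed fails the run):
1. the lid is tipped grip side up by more than 9 degrees while its far edge is still below the dish's rim (angle between lid's own z axis and vertical above 0.157 rad and height (world z) of lid_far below 0.022 m), for 0.1 s.
2. the whole lid is clear above the dish, far edge over the rim, touching nothing of the dish (height (world z) of lid_far above 0.024 m and contact force between lid and dish below 0.01 N), for 0.1 s.
At the end, for the whole second after the job is handed in: The lid lies at rest on its dish, released, its axis within 10 mm of the dish's, level within 2.5 degrees and fully down (origin 11 to 16.5 mm above the dish's underside); the dish stands upright (horizontal distance between lid and dish below 0.01 m and angle between lid's own z axis and vertical below 0.045 rad and z of lid in the frame of dish between 0.011 and 0.0165 m and linear speed of lid below 0.02 m/s and angle between dish's own z axis and vertical below 0.05 rad); the robot touches nothing.
It fails at once if the lid is raised far above the dish (its centre more than 100 mm above the bench) (height (world z) of lid above 0.1 m).
It fails at once if the lid is dropped or flung (faster than 0.6 m/s) (linear speed of lid above 0.6 m/s).
It fails at once if the dish is shoved more than 30 mm (distance of dish from where it was at the start of the episode above 0.03 m).
It fails at once if the other dish is disturbed (moved more than 15 mm) (distance of spare_dish from where it was at the start of the episode above 0.015 m).
It also fails if it takes over 38 s, if anything falls off the work surface, if the arm or the gripper's body presses on something with over 40 N, if the wrist force passes 120 N, or if a joint passes its speed limit or range.

## Working session

There is one attempt and no reset: what is moved stays moved. The work goes in short steps, Python scripts to look and compute and a shell command to move; the robot and the scene stay as the last step left them, time stands still between calls to the robot, and variables do not carry over. Pictures are saved under pics/ and viewed, about 8 in all and at most 12, crops included, and the job is handed in when it is done.

```bash
mkdir -p pics; cat > h.py <<'E'
import numpy as np,cv2
from workcell import ctrl
def grab(n,f):
    d=ctrl.grab_frame(n); cv2.imwrite('pics/'+f,d['pixels'][:,:,::-1]); np.savez('pics/'+f+'.npz',**d); return d
def cloud(d):
    h,w=d['z_map'].shape; f=h/2/np.tan(np.radians(d['vertical_fov'])/2)
    u,v=np.meshgrid(np.arange(w),np.arange(h))
    p=np.stack([(u-d['cx'])/f,(v-d['cy'])/f],-1); s=p.copy()
    for _ in range(8): s=p/(1+d['k1']*(s**2).sum(-1,keepdims=True))
    z=d['z_map']; P=np.stack([s[...,0]*z,-s[...,1]*z,-z],-1)
    return P@d['T'][:3,:3].T+d['T'][:3,3]
E
python3 - <<'E'
from h import *
s=ctrl.state();print(s['time_s'],s['position'],s['orientation'],s['gripper_width'])
a=[grab(n,n+'0.png') for n in('scene','top')]
for d in a: print(d['vertical_fov'],d['cx'],d['cy'],d['k1'],np.round(d['T'],3).tolist(),(d['z_map']==0).mean())
cv2.imwrite('pics/a.png',cv2.resize(np.vstack([d['pixels'] for d in a])[:,:,::-1],None,fx=.71,fy=.71))
E
```

```text
0.0 [0.23331368 0.57941312 0.20481498] [ 0.69415023  0.13405567  0.69424602 -0.1349333 ] 0.09397349278984994
45.13964581973643 281.022452301697 204.41095313115025 -0.11593526336866625 [[0.89, 0.191, -0.414, 0.156], [-0.456, 0.374, -0.808, -0.712], [0.001, 0.907, 0.42, 0.418], [0.0, 0.0, 0.0, 1.0]] 0.0052976190476190475
44.811279961153886 280.7149770479993 218.47105854130345 -0.18452276143749596 [[-0.0, 0.997, -0.082, 0.467], [-1.0, -0.001, -0.007, 0.005], [-0.007, 0.082, 0.997, 1.015], [0.0, 0.0, 0.0, 1.0]] 0.0040943877551020405
```

View pics/a.png

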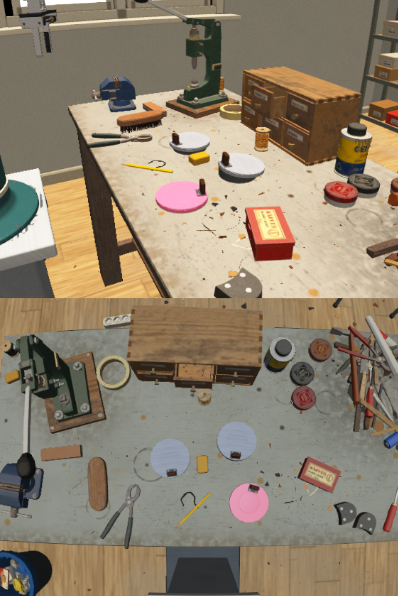

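The scene shows two steel-lidded dishes, in the top view at full-res px of about (239,225) and (334,200). The pink decoy is at about (351,289). Next I'll fit planes to find the crooked one.

```bash
cat >> h.py <<'E'
def load(f): return dict(np.load('pics/'+f+'.npz'))
def lid(P,c0,zr=(0.02,0.036),R=.075):
    m=(np.hypot(P[...,0]-c0[0],P[...,1]-c0[1])<R)&(P[...,2]>zr[0])&(P[...,2]<zr[1])
    Q=P[m]; 
    for _ in range(4):
        A=np.c_[Q[:,:2],np.ones(len(Q))]; k=np.linalg.lstsq(A,Q[:,2],rcond=None)[0]
        r=Q[:,2]-A@k; Q=Q[abs(r)<max(.0015,2*r.std())]
    n=np.r_[-k[:2],1];n/=np.linalg.norm(n)
    (cx,cy),rad=cv2.minEnclosingCircle(Q[:,:2].astype(np.float32))
    print('plane pts',len(Q),'tilt deg',np.degrees(np.arccos(n[2])),'updir',np.degrees(np.arctan2(k[1],k[0])),'centre',cx,cy,'z',k@[cx,cy,1],'rad',rad,'rms',r.std())
    g=P[(np.hypot(P[...,0]-c0[0],P[...,1]-c0[1])<R)&(P[...,2]>.043)&(P[...,2]<.075)]
    if len(g):
        top=g[g[:,2]>np.percentile(g[:,2],95)-.004]
        rr=cv2.minAreaRect((top[:,:2]*1000).astype(np.float32))
        print('grip n',len(g),'mean',g.mean(0),'zmax',np.percentile(g[:,2],97),'top n',len(top),'rect mm',rr,'dir from centre',np.degrees(np.arctan2(rr[0][1]/1e3-cy,rr[0][0]/1e3-cx)))
E
python3 - <<'E'
from h import *
np.set_printoptions(precision=4,suppress=True)
T=cloud(load('top0.png'));S=cloud(load('scene0.png'))
for u,v in((239,225),(334,200)):
    c=T[v,u];print(u,v,c)
    for P in(T,S): lid(P,c)
d=load('top0.png')['pixels'][130:310,170:410,::-1];cv2.imwrite('pics/b.png',cv2.resize(d,None,fx=3.3,fy=3.3))
E
```

```text
239 225 [0.5356 0.0936 0.027 ]
plane pts 2133 tilt deg 0.15177415890584425 updir -152.31185319250037 centre 0.5371164679527283 0.08421015739440918 z 0.02455060363247778 rad 0.06502194702625275 rms 0.0014548590369126144
grip n 65 mean [0.4925 0.088  0.0512] zmax 0.054395945829936856 top n 48 rect mm ((492.5599060058594, 88.264892578125), (9.841238975524902, 21.522371292114258), 7.160112380981445) dir from centre 174.80029283157046
plane pts 882 tilt deg 0.23766448533150106 updir 153.594649547339 centre 0.5381197333335876 0.08925744146108627 z 0.02369171834837281 rad 0.057148344814777374 rms 0.0007084934177708648
grip n 62 mean [0.4918 0.0805 0.0483] zmax 0.052140770971423916 top n 36 rect mm ((493.1227722167969, 83.46142578125), (10.183464050292969, 21.78139305114746), 2.1174275875091553) dir from centre -172.6602006056241
334 200 [ 0.584  -0.0913  0.0314]
plane pts 2075 tilt deg 5.503421097714498 updir 160.70143141565129 centre 0.5836717486381531 -0.09001559764146805 z 0.027874696096194015 rad 0.05530528724193573 rms 0.0014485749183948632
grip n 80 mean [ 0.5415 -0.0848  0.0571] zmax 0.06213611612855858 top n 45 rect mm ((542.4378662109375, -84.33934020996094), (22.097261428833008, 9.439375877380371), 81.40906524658203) dir from centre 172.16192485877897
plane pts 1311 tilt deg 5.509579921145001 updir 158.7191161241625 centre 0.5817306637763977 -0.09272806346416473 z 0.027310666455320758 rad 0.0567144900560379 rms 0.0007602239642035612
grip n 111 mean [ 0.5389 -0.0928  0.0524] zmax 0.05926134281220787 top n 43 rect mm ((541.2725830078125, -89.72441101074219), (22.52013397216797, 8.482102394104004), 78.21470642089844) dir from centre 175.75408761373825
```

View pics/b.png

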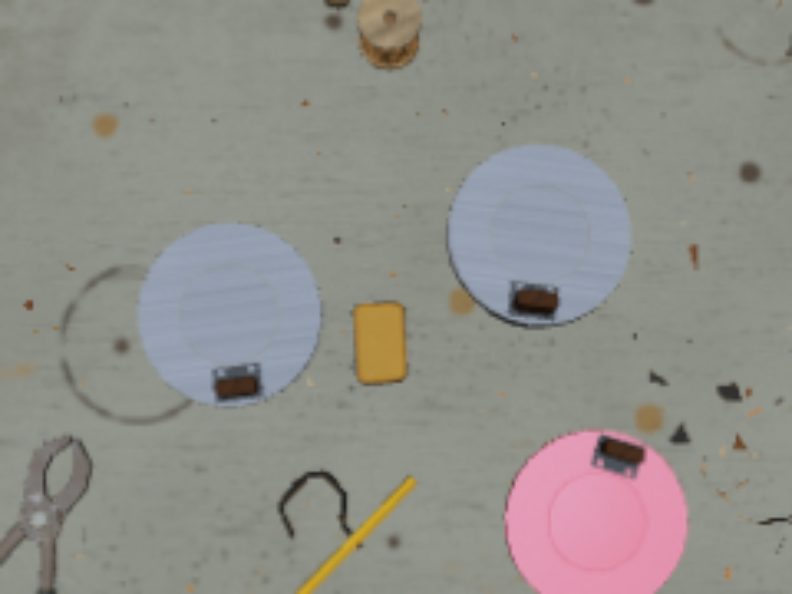

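The crooked lid is the right-hand one, at about (0.583,-0.091) with a tilt of about 5.5°. Its grip top is at about (0.542,-0.087), with its long side at about 80°. I'll check the path for obstacles and work out the tool turn.

```bash
cat >> h.py <<'E'
from scipy.spatial.transform import Rotation as Ro
def rot(): 
    s=ctrl.state(); q=s['orientation']; return Ro.from_quat([q[1],q[2],q[3],q[0]]),np.array(s['position'])
def want(xdir,tilt):  # lid frame: x heading, grip side up by tilt (deg)
    a=np.radians(xdir); yl=np.array([-np.sin(a),np.cos(a),0]); 
    return Ro.from_rotvec(np.radians(tilt)*yl)*Ro.from_euler('z',a)
def tool(L,sgn): # tool x=-lid z, tool y=sgn*lid x
    M=L.as_matrix(); x=-M[:,2]; y=sgn*M[:,0]; return Ro.from_matrix(np.c_[x,y,np.cross(x,y)])
E
python3 - <<'E'
from h import *
np.set_printoptions(precision=4,suppress=True)
R,p=rot();print(R.as_matrix())
for s in(1,-1): print(s,[ (tool(want(-9,t),s)*R.inv()).as_rotvec() for t in(0,5.3)])
T=cloud(load('top0.png')).reshape(-1,3);S=cloud(load('scene0.png')).reshape(-1,3);P=np.r_[T,S]
W=np.array([[.233,.58],[.25,.45],[.3,.3],[.38,.1],[.5,-.087],[.55,-.087]])
for a,b in zip(W[:-1],W[1:]):
    t=np.clip(((P[:,:2]-a)@(b-a))/((b-a)@(b-a)),0,1);dd=np.linalg.norm(P[:,:2]-a-t[:,None]*(b-a),axis=1)
    print(a,b,[round(float(P[dd<r,2].max()),3) if (dd<r).any() else None for r in(.1,.15,.2)])
E
```

```text
[[-0.0003  0.3735  0.9276]
 [-0.0011  0.9276 -0.3735]
 [-1.     -0.0011  0.0001]]
1 [array([ 0.0007, -0.001 , -1.345 ]), array([-0.0485,  0.0859, -1.3441])]
-1 [array([0.001 , 0.0007, 1.7965]), array([0.0934, 0.0531, 1.7951])]
[0.233 0.58 ] [0.25 0.45] [0.383, 0.383, 0.383]
[0.25 0.45] [0.3 0.3] [0.382, 0.383, 0.406]
[0.3 0.3] [0.38 0.1 ] [0.049, 1.015, 1.015]
[0.38 0.1 ] [ 0.5   -0.087] [1.015, 1.015, 1.015]
[ 0.5   -0.087] [ 0.55  -0.087] [1.015, 1.015, 1.015]
```

```bash
python3 -m handwheel '[[0.005,-0.03,0.03,0,0,-0.06,1],[0.01,-0.08,0.045,0,0,-0.18,1],[0.02,-0.135,0.045,0,0,-0.32,1],[0.035,-0.19,0.045,0,0,-0.46,1],[0.05,-0.245,0.045,0,0,-0.6,1],[0.07,-0.3,0.045,0,0,-0.74,1],[0.09,-0.355,0.045,0,0,-0.88,1],[0.115,-0.41,0.045,0,0,-1.02,1],[0.14,-0.465,0.045,0,0,-1.16,1],[0.165,-0.515,0.045,0,0,-1.3,1]]'
```

```text
time_s: 1.35
position: [0.3986, 0.0624, 0.25]
orientation: [-0.47, -0.528, -0.47, 0.528]
force: [0.6, 1.1, 0.3]
gripper_width: 0.094
```

```bash
python3 - <<'E'
from h import *
R,p=rot();print((tool(want(-8.5,5.3),1)*R.inv()).as_rotvec().round(4), np.array([.546,-.086,.11])-p)
E
```

```text
[ 0.0116  0.091  -0.0315] [ 0.14735526 -0.14841559 -0.14004471]
```

```bash
python3 -m handwheel '[[0.03,-0.03,-0.01,0.003,0.02,-0.01,1],[0.065,-0.065,-0.03,0.006,0.045,-0.016,1],[0.1,-0.1,-0.07,0.009,0.07,-0.025,1],[0.13,-0.13,-0.11,0.012,0.091,-0.031,1],[0.147,-0.148,-0.14,0.012,0.091,-0.031,1],[0.147,-0.148,-0.14,0.012,0.091,-0.031,1],[0.147,-0.148,-0.14,0.012,0.091,-0.031,1]]'
python3 - <<'E'
from h import *
R,p=rot();print(p)
d=grab('scene','s1.png');t=grab('top','t1.png')
cv2.imwrite('pics/c.png',np.hstack([cv2.resize(d['pixels'][60:290,180:410],None,fx=1.7,fy=1.7),cv2.resize(t['pixels'][110:340,220:450],None,fx=1.7,fy=1.7)])[:,:,::-1])
E
```

```text
time_s: 2.22
position: [0.5455, -0.0852, 0.1105]
orientation: [-0.436, -0.514, -0.486, 0.556]
force: [-0.1, -0.0, 0.3]
gripper_width: 0.0941
[ 0.54551522 -0.08523866  0.11049189]
```

View pics/c.png

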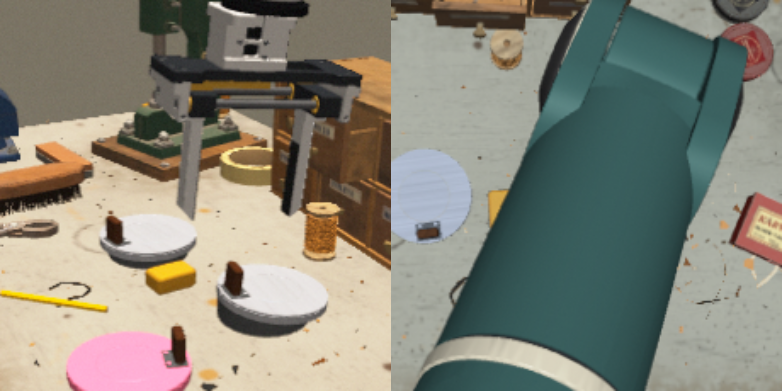

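The picture shows the open fingers, at crop px (190,215) and (292,212), straddling the crooked lid's grip from above, while the spare lid stays clear. I'll descend and close part way.

```bash
python3 -m handwheel '[[-0.001,0,-0.02,0,0,0,1],[-0.003,0,-0.045,0,0,0,1],[-0.005,-0.001,-0.062,0,0,0,1],[-0.0055,-0.001,-0.071,0,0,0,0.8],[-0.0055,-0.001,-0.071,0,0,0,0.3],[-0.0055,-0.001,-0.071,0,0,0,0.3],[-0.0055,-0.001,-0.071,0,0,0,0.3],[-0.0055,-0.001,-0.071,0,0,0,0.3]]'
python3 - <<'E'
from h import *
d=grab('scene','s2.png')
cv2.imwrite('pics/d.png',cv2.resize(d['pixels'][140:270,270:400],None,fx=4.5,fy=4.5,interpolation=2)[:,:,::-1])
E
```

```text
time_s: 3.32
position: [0.5406, -0.0857, 0.0404]
orientation: [-0.437, -0.514, -0.486, 0.555]
force: [-0.0, 0.0, 1.1]
gripper_width: 0.0473
```

View pics/d.png

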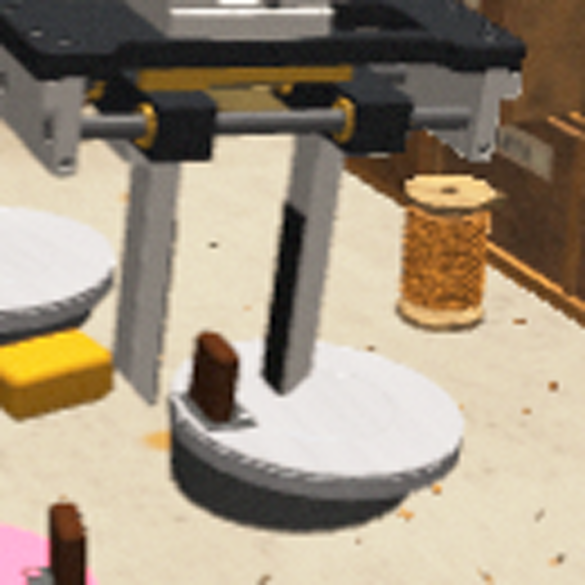

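The fingers are around the grip, with the tips at crop px (145,400) and (285,390) and the grip base at (215,415). They may sit a bit far in +y, so I'll compare them in the same cloud.

```bash
python3 - <<'E'
from h import *
np.set_printoptions(precision=4,suppress=True)
R,p=rot();d=load('s2.png');P=cloud(d);C=P.reshape(-1,3);col=d['pixels'].reshape(-1,3).astype(int)
L=want(-8.5,5.3).as_matrix(); Q=(C-p)@L   # lid axes about TCP
brown=(col[:,0]>col[:,2]+20)&(col[:,0]<130)
for n,m in(('grip',brown&(abs(Q[:,0])<.018)&(abs(Q[:,1])<.035)&(Q[:,2]>0)&(Q[:,2]<.03)),
 ('fA',~brown&(Q[:,0]<-.02)&(Q[:,0]>-.06)&(abs(Q[:,1])<.035)&(Q[:,2]>0.004)&(Q[:,2]<.04)),
 ('fB',(Q[:,0]>.02)&(Q[:,0]<.06)&(abs(Q[:,1])<.035)&(Q[:,2]>0.004)&(Q[:,2]<.04))):
    q=Q[m];print(n,len(q),np.percentile(q,[3,25,50,75,97],axis=0).T if len(q) else '')
lid(P,(.583,-.0915))
E
```

```text
grip 124 [[-0.0055 -0.0038 -0.0026  0.0003  0.004 ]
 [-0.0148 -0.013  -0.0104 -0.0021  0.0055]
 [ 0.0008  0.0062  0.0113  0.0164  0.019 ]]
fA 215 [[-0.0357 -0.0349 -0.0327 -0.0279 -0.0237]
 [-0.0126 -0.0108 -0.0094 -0.0054  0.0061]
 [ 0.0063  0.0147  0.0232  0.0313  0.0387]]
fB 230 [[ 0.0225  0.0233  0.0246  0.0296  0.0341]
 [-0.0121 -0.0105 -0.0088 -0.0028  0.0062]
 [ 0.0055  0.014   0.0231  0.0314  0.0394]]
plane pts 1201 tilt deg 5.587141895864064 updir 157.06954417252138 centre 0.5828869342803955 -0.09401202946901321 z 0.027191257477077554 rad 0.056121550500392914 rms 0.0007540166437153594
grip n 413 mean [ 0.5471 -0.0943  0.0579] zmax 0.07369904524654405 top n 61 rect mm ((542.385009765625, -90.53106689453125), (20.971473693847656, 68.82403564453125), 84.45514678955078) dir from centre 175.08775061348518
```

The alignment is good: within about 1 mm in x and 1–3 mm in y. The tips are about 9 mm above the lid top, so I'll lower 5 mm and close.

```bash
python3 -m handwheel '[[0,-0.001,-0.005,0,0,0,0.3],[0,-0.001,-0.005,0,0,0,0.15],[0,-0.001,-0.005,0,0,0,0.05],[0,-0.001,-0.005,0,0,0,0],[0,-0.001,-0.005,0,0,0,0],[0,-0.001,-0.005,0,0,0,0],[0,-0.001,-0.005,0,0,0,0],[0,-0.001,-0.005,0,0,0,0]]'
python3 - <<'E'
from h import *
P=cloud(grab('scene','s3.png'));lid(P,(.583,-.0915))
# pivot plan
R,p=rot();p0=p.copy();L=want(-8.5,5.3);o=p-L.as_matrix()@[-.044,0,.0145]
print('p',p,'origin',o,'far',o+L.as_matrix()@[.055,0,0],'dish est',o+L.as_matrix()@[-.008,0,0])
piv=o+L.as_matrix()@[.037,0,.008]
for dt in(2,4,6,8):
    D=Ro.from_rotvec(np.radians(dt)*L.as_matrix()[:,1]); print(dt,(piv+D.apply(p-piv)-p).round(4),D.as_rotvec().round(4),'farz',(piv+D.apply(L.as_matrix()@[.018,0,-.008]))[2])
E
```

```text
time_s: 4.38
position: [0.5405, -0.0867, 0.0354]
orientation: [-0.437, -0.514, -0.486, 0.555]
force: [-0.1, -0.6, -0.2]
gripper_width: 0.0099
plane pts 1209 tilt deg 5.565879660068104 updir 156.64221012435158 centre 0.5828928351402283 -0.0949229821562767 z 0.027178646636438854 rad 0.05590587109327316 rms 0.0007476913179839006
grip n 419 mean [ 0.5388374  -0.09416398  0.05908456] zmax 0.07407485405956364 top n 69 rect mm ((541.2681274414062, -90.18497467041016), (19.74049949645996, 33.90287780761719), 88.950927734375) dir from centre 173.5061541578935
p [ 0.54053218 -0.0867162   0.03539541] origin [ 0.58253817 -0.09299404  0.01689309] far [ 0.63670149 -0.1010888   0.01181271] dish est [ 0.57465987 -0.09181662  0.01763206]
2 [ 0.0005 -0.0001  0.0028] [0.0052 0.0345 0.    ] farz 0.011218861197728445
4 [ 0.0012 -0.0002  0.0056] [0.0103 0.069  0.    ] farz 0.01063746518215803
6 [ 0.0019 -0.0003  0.0083] [0.0155 0.1036 0.    ] farz 0.01006923182853477
8 [ 0.0027 -0.0004  0.011 ] [0.0206 0.1381 0.    ] farz 0.009514853441670405
```

The lid is gripped (9.9 mm opening). Now I'll tip it about the far rim and hold.

```bash
python3 -m handwheel '[[0.0005,0,0.0035,0.005,0.035,0,0],[0.001,0,0.007,0.010,0.069,0,0],[0.002,0,0.01,0.0155,0.104,0,0],[0.0027,0,0.013,0.021,0.138,0,0],[0.003,0,0.0138,0.022,0.147,0,0],[0.003,0,0.0138,0.022,0.147,0,0],[0.003,0,0.0138,0.022,0.147,0,0],[0.003,0,0.0138,0.022,0.147,0,0]]'
python3 - <<'E'
from h import *
d=grab('scene','s4.png');P=cloud(d);lid(P,(.583,-.0915),(.015,.043))
cv2.imwrite('pics/e.png',cv2.resize(d['pixels'][140:270,270:400],None,fx=4.5,fy=4.5,interpolation=2)[:,:,::-1])
R,p=rot();M=R.as_matrix();print('tool tilt',np.degrees(np.arccos(-M[2,0])))
E
```

```text
time_s: 5.42
position: [0.5434, -0.0866, 0.0492]
orientation: [-0.394, -0.477, -0.523, 0.586]
force: [-0.5, -0.4, -0.8]
gripper_width: 0.0099
plane pts 1102 tilt deg 12.378120376862954 updir 160.25558766559047 centre 0.5834510326385498 -0.09402108937501907 z 0.03404031542540961 rad 0.056514058262109756 rms 0.0020078183556101175
grip n 458 mean [ 0.54197863 -0.09569534  0.05836173] zmax 0.07366830189438892 top n 96 rect mm ((547.073974609375, -90.56289672851562), (20.943063735961914, 34.59315490722656), 80.93489074707031) dir from centre 174.56948470671193
tool tilt 13.70441886258244
```

View pics/e.png

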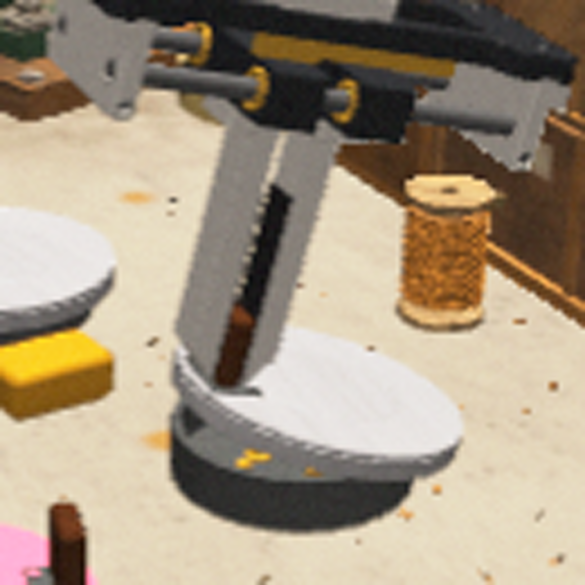

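The lid is tipped about 13° with its far edge (crop px (440,465)) still down beside the dish. Next is the lift.

```bash
python3 -m handwheel '[[0,0,0.005,0,0,0,0],[0,0,0.012,0,0,0,0],[0,0,0.019,0,0,0,0],[0,0,0.02,0,0,0,0],[0,0,0.02,0,0,0,0],[0,0,0.02,0,0,0,0]]'
python3 - <<'E'
from h import *
R,p=rot();L=want(-8.5,13.7).as_matrix();o=p-L@[-.044,0,.0145];far=o+L@[.055,0,0];print('origin',o,'far',far)
d=grab('scene','s5.png');P=cloud(d);lid(P,(.585,-.0915),(.025,.063))
# dish outer wall: visible near side, z .004-.016
C=P.reshape(-1,3);m=(np.hypot(C[:,0]-.575,C[:,1]+.092)<.06)&(C[:,2]>.005)&(C[:,2]<.018);Q=C[m]
from scipy.optimize import least_squares
f=least_squares(lambda c:np.hypot(Q[:,0]-c[0],Q[:,1]-c[1])-.046,[.575,-.092],loss='soft_l1',f_scale=.001);print('dish',f.x,len(Q),abs(f.fun).mean())
cv2.imwrite('pics/f.png',cv2.resize(d['pixels'][140:270,270:400],None,fx=4.5,fy=4.5,interpolation=2)[:,:,::-1])
E
```

```text
time_s: 6.22
position: [0.5433, -0.0866, 0.069]
orientation: [-0.394, -0.477, -0.523, 0.586]
force: [0.7, 0.9, -0.8]
gripper_width: 0.0096
origin [ 0.58214917 -0.09244018  0.0445186 ] far [ 0.63499743 -0.1003384   0.0314925 ]
plane pts 957 tilt deg 13.48495152309702 updir 163.79244543448007 centre 0.5839112401008606 -0.09499923139810562 z 0.0542503403227608 rad 0.055925700813531876 rms 0.0011033741312896806
grip n 1356 mean [ 0.57421627 -0.10903299  0.05500843] zmax 0.07073431606712134 top n 166 rect mm ((541.06689453125, -93.97122955322266), (29.25658416748047, 56.253929138183594), 21.683544158935547) dir from centre 178.62551599042348
dish [ 0.57474002 -0.09130712] 568 0.005319774001973591
```

View pics/f.png

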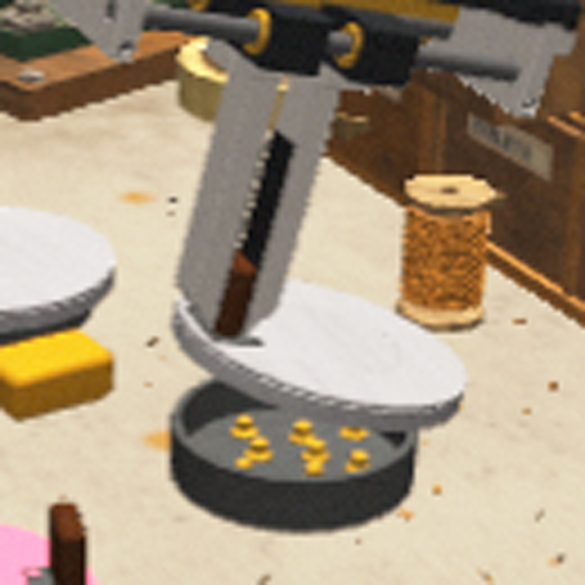

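The lid is clear, with its far edge (crop px (460,400)) above the open dish, whose rim spans crop px 170–415 in x. I'll refit the dish on its outer wall only.

```bash
python3 - <<'E'
from h import *
from scipy.optimize import least_squares
P=cloud(load('s5.png'));C=P.reshape(-1,3);r=np.hypot(C[:,0]-.5747,C[:,1]+.0915)
c=np.array([.5747,-.0915])
for k in range(4):
    v=C[:,:2]-c;r=np.hypot(*v.T)
    Q=C[(abs(r-.046)<(.007,.005,.003,.003)[k])&(C[:,2]>.004)&(C[:,2]<.02)&((v@[.156-.575,-.712+.092])>0)]
    f=least_squares(lambda c:np.hypot(Q[:,0]-c[0],Q[:,1]-c[1])-.046,c,loss='soft_l1',f_scale=.001);c=f.x
    print('wall',c,len(Q),abs(f.fun).mean())
Q=C[(abs(np.hypot(*(C[:,:2]-c).T)-.044)<.006)&(C[:,2]>.0205)&(C[:,2]<.026)]
print('rim',len(Q),least_squares(lambda c:np.hypot(Q[:,0]-c[0],Q[:,1]-c[1])-.044,c,loss='soft_l1',f_scale=.001).x,Q[:,2].mean())
E
```

```text
wall [ 0.57459175 -0.09056764] 479 0.0007460767592129369
wall [ 0.57459175 -0.09056764] 479 0.0007460767592129369
wall [ 0.57459945 -0.09059085] 475 0.0007197297398571913
wall [ 0.57459945 -0.09059085] 475 0.0007197297398571913
rim 89 [ 0.5743274  -0.09210069] 0.02118048547344777
```

```bash
python3 -m handwheel '[[-0.003,0.0005,-0.002,-0.009,-0.06,0,0],[-0.006,0.001,-0.006,-0.018,-0.12,0,0],[-0.009,0.0015,-0.01,-0.027,-0.18,0,0],[-0.012,0.0023,-0.0145,-0.0354,-0.2365,0,0],[-0.012,0.0023,-0.0145,-0.0354,-0.2365,0,0],[-0.012,0.0023,-0.0145,-0.0354,-0.2365,0,0],[-0.012,0.0023,-0.0145,-0.0354,-0.2365,0,0]]'
python3 - <<'E'
from h import *
R,p=rot();M=R.as_matrix();print('tool x',M[:,0],'origin est',p-want(-8.5,0).as_matrix()@[-.044,0,.0145])
d=grab('scene','s6.png');P=cloud(d);lid(P,(.575,-.0915),(.040,.056),.06)
cv2.imwrite('pics/g.png',cv2.resize(d['pixels'][140:270,270:400],None,fx=4.5,fy=4.5,interpolation=2)[:,:,::-1])
E
```

```text
time_s: 7.15
position: [0.5318, -0.0845, 0.0546]
orientation: [0.462, 0.535, 0.462, -0.535]
force: [0.4, 0.8, -0.4]
gripper_width: 0.0097
tool x [-6.05556819e-04  1.12617983e-03 -9.99999183e-01] origin est [ 0.57529085 -0.09099644  0.04005986]
plane pts 1290 tilt deg 1.4397578932641502 updir 94.52875031353982 centre 0.574635922908783 -0.09201090037822723 z 0.050404602855373924 rad 0.056482017040252686 rms 0.0007652098595809172
grip n 1728 mean [ 0.56869004 -0.1036065   0.051415  ] zmax 0.0697977081269857 top n 132 rect mm ((527.7051391601562, -93.18267059326172), (16.656352996826172, 35.04610061645508), 58.302330017089844) dir from centre -178.56973320100562
```

View pics/g.png

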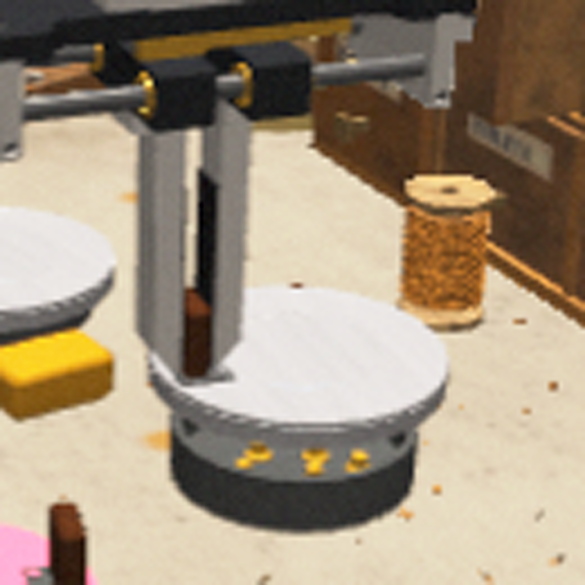

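The lid is level above the dish and centred to about 1.5 mm (lid mid px x≈298, dish ≈292). I'll lower it with a 1 mm correction.

```bash
python3 -m handwheel '[[-0.001,0.001,-0.005,0,0,0,0],[-0.001,0.001,-0.01,0,0,0,0],[-0.001,0.001,-0.015,0,0,0,0],[-0.001,0.001,-0.019,0,0,0,0],[-0.001,0.001,-0.022,0,0,0,0],[-0.001,0.001,-0.024,0,0,0,0],[-0.001,0.001,-0.025,0,0,0,0],[-0.001,0.001,-0.025,0,0,0,0]]'
python3 - <<'E'
from h import *
R,p=rot();print('z origin est',p[2]-.0145)
d=grab('scene','s7.png');P=cloud(d);lid(P,(.574,-.0915),(.016,.032),.06)
E
```

```text
time_s: 8.2
position: [0.5308, -0.0835, 0.0296]
orientation: [0.462, 0.535, 0.462, -0.535]
force: [-0.2, 0.4, -0.6]
gripper_width: 0.0099
z origin est 0.015058927743213801
plane pts 1306 tilt deg 1.3590345032463325 updir 95.4649183802047 centre 0.572364330291748 -0.09059710055589676 z 0.02535234237694136 rad 0.05615592747926712 rms 0.0007602196354806118
grip n 336 mean [ 0.53014972 -0.09167209  0.05824343] zmax 0.07387844641171168 top n 57 rect mm ((529.3817138671875, -88.87155151367188), (30.369911193847656, 16.33743667602539), 3.975078821182251) dir from centre 177.7010795438453
```

```bash
python3 -m handwheel '[[0,0,-0.0005,0,0,0,0],[0,0,-0.001,0,0,0,0],[0,0,-0.0013,0,0,0,0],[0,0,-0.0013,0,0,0,0]]'
```

```text
time_s: 8.75
position: [0.5308, -0.0833, 0.0285]
orientation: [0.462, 0.536, 0.462, -0.535]
force: [-2.6, 1.4, 5.3]
gripper_width: 0.0098
```

There is contact of about 5 N, so the lid is seated. I'll release and leave a few rows for it to settle before rising.

```bash
python3 -m handwheel '[[0,0,0,0,0,0,0.15],[0,0,0,0,0,0,0.2],[0,0,0,0,0,0,0.3],[0,0,0,0,0,0,0.3],[0,0,0.01,0,0,0,0.3],[0,0,0.04,0,0,0,0.35],[0,0,0.08,0,0,0,0.5],[-0.03,0,0.13,0,0,0,0.6],[-0.08,0,0.15,0,0,0,0.6],[-0.12,0,0.15,0,0,0,0.6]]'
python3 - <<'E'
from h import *
d=grab('scene','s8.png');t=grab('top','t8.png')
for x in(d,t):
    P=cloud(x)
    for c in((.5745,-.091),(.537,.087)): lid(P,c,(.018,.032),.06)
P=cloud(d);C=P.reshape(-1,3)
cv2.imwrite('pics/i.png',np.hstack([cv2.resize(d['pixels'][140:270,270:400],None,fx=3,fy=3),cv2.resize(t['pixels'][130:260,270:400],None,fx=3,fy=3)])[:,:,::-1])
print(ctrl.state()['position'],ctrl.state()['force'],ctrl.state()['time_s'])
E
```

```text
time_s: 10.0
position: [0.4099, -0.0836, 0.1798]
orientation: [0.462, 0.537, 0.462, -0.534]
force: [1.1, 0.2, 0.3]
gripper_width: 0.0567
plane pts 1389 tilt deg 0.3314172961864381 updir 135.138473137716 centre 0.5727655291557312 -0.09089221060276031 z 0.02377024694629253 rad 0.056330520659685135 rms 0.000712091372340747
grip n 74 mean [ 0.52845834 -0.08759146  0.04875202] zmax 0.0521585516421306 top n 45 rect mm ((529.9661865234375, -86.36857604980469), (24.39502716064453, 7.739649295806885), 80.28504180908203) dir from centre 173.96657912756945
plane pts 872 tilt deg 0.15936534331628857 updir 157.2026672278549 centre 0.5373753309249878 0.0891592726111412 z 0.023698512793663317 rad 0.05689191445708275 rms 0.0007504789680855989
grip n 60 mean [0.4917262  0.0807685  0.04849192] zmax 0.05223109436052088 top n 36 rect mm ((492.8270263671875, 82.7902603149414), (22.860942840576172, 11.0892915725708), 87.97390747070312) dir from centre -171.8636349516298
plane pts 2101 tilt deg 0.32395860365855034 updir -172.9211394920344 centre 0.5743106007575989 -0.08782721310853958 z 0.02444432694973849 rad 0.05516078695654869 rms 0.0014204969178364779
grip n 68 mean [ 0.53030867 -0.08080956  0.05125832] zmax 0.05484075365680068 top n 47 rect mm ((530.743408203125, -79.95589447021484), (20.94542121887207, 8.650720596313477), 81.47361755371094) dir from centre 169.75880394853132
plane pts 2062 tilt deg 0.295543510557292 updir 98.41723191717958 centre 0.5361257195472717 0.09413363039493561 z 0.02457524560656481 rad 0.05491536855697632 rms 0.0014319946450611915
grip n 65 mean [0.49250269 0.08801374 0.05155966] zmax 0.05503267160359245 top n 47 rect mm ((492.61859130859375, 88.13062286376953), (8.504913330078125, 22.15022850036621), 11.119959831237793) dir from centre -172.14407059363018
[ 0.40794761 -0.0832465   0.17904678] [1.2358542  0.29793177 0.63164655] 10.1
```

View pics/i.png

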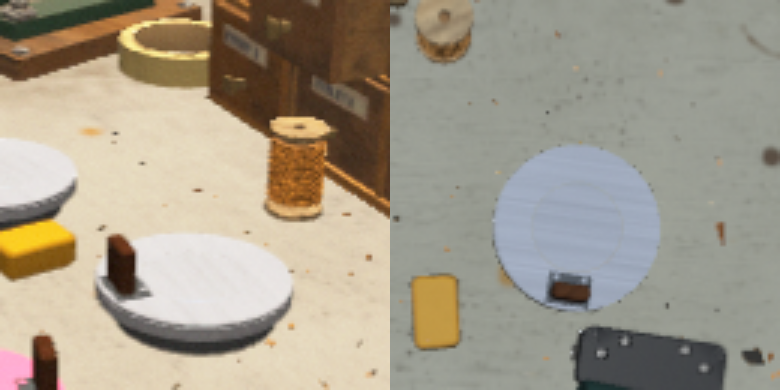

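The lid sits level (0.3°) and at the same height as the spare. Its centre is about 2 mm from the dish estimate, and the gripper is clear. I'll let the arm settle and hand in.

```bash
python3 -m handwheel '[[0,0,0,0,0,0,0.6],[0,0,0,0,0,0,0.6],[0,0,0,0,0,0,0.6],[0,0,0,0,0,0,0.6]]' && python3 -c "
from workcell import ctrl
print(ctrl.job_done())"
```

```text
time_s: 10.6
position: [0.4081, -0.0834, 0.1789]
orientation: [0.461, 0.536, 0.463, -0.535]
force: [0.1, 0.2, -0.3]
gripper_width: 0.0566
the job is handed in; nothing more can be done
None
```

I reset the crooked lid and handed the job in at 10.6 s; the hand-in reports no verdict.

- **What I did:** I gripped the right-hand lid by its block and tipped it to about 13° with the far edge still down, at about 12 mm by my arm-pose estimate. I then lifted it so the far edge was at about 31 mm, levelled it, moved it back over the dish and lowered it until it touched (about 5 N). I then let go and backed off.
- **Last checks:** The lid's tilt is about 0.3° in both views. Its top is at 23.8 mm in the scene view and 24.4 mm in the top view, matching the closed spare lid to within 0.2 mm, so it is fully down. Its centre is within about 2 mm of the dish centre, as measured while the dish was open. The gripper is clear, and the spare dish did not move by more than the measuring noise.
- **Disagreement:** The two cameras differ by about 3 mm in y on the lid's position, and by about 5 mm on the spare's. I judged positions by comparing within one view. I did not re-measure the dish itself after the lid was seated.

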